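# Ready the vapour monitor: change its cells, draw out its legs, switch on

### The job

Get the vapour monitor ready for use: take the grey spent cells out of its bays and put them in the green tub, fit every blue cell into a bay of its own, flat end pressed against the coil spring and brass tip against the plus contact, lying fully home, and draw each of the two legs out until its orange button pops up through the next hole, the working one. Only when all that is done, push the power switch fully on. Leave the bottle and the beaker where they stand.

Things in the scene. Friction and masses are not known exactly. Their poses are not given: they have to be found in the camera images.
- monitor: Vapour monitor lying on its back, fixed. Origin: on the bench under the middle of the bays; x from its switch panel (near the robot) to the bays' plus contacts, y to its left, z up. Grey case x -115 to 65, y -90 to 90, top 20 above the bench, three open bays on it. Square aluminium leg sleeves alongside: 26 wide, x -100 to 65, at y = 125 and -125, top 44 above the bench.
- bay0 (a point): Right bay's (y = -58) brass plus contact, inner face at x = 45, 14 above the bay floor (floor = case top): the end of a seated cell's tip rests here, its flat end 72 away along -x. Axes as the monitor's. Bay: along x, 32 wide between black ribs 10 high; contact wall at the +x end 14 high, 8 thick; coil spring at the -x end.
- bay1 (a point): The same point of the middle bay (y = 0). In every bay the spring's 24 wide steel end disc (centre 15 above the floor) stands 66 from the plus contact when free and yields towards -x, 0.5 N per mm, at most 14; behind it a housing 30 high. A 72 long cell keeps it pushed in 6.
- bay2 (a point): The same point of the left bay (y = 58). A cell held level, its underside 17 above the bay floor, clears the contact wall and still meets the disc's upper part: push it about 9 towards -x against the spring, then let it down (or put it in tilted, spring end first).
- cell0: Fresh cell: a blue square bar 28 by 28, 72 long over all, about 110 g, on the bench; orange band and brass tip (12 wide, 3 long, counted in the 72) at the plus end, flat steel disc at the minus end. Origin: middle of its underside as it starts, x towards the tip. May be absent.
- cell0_plus (a point): End of cell 0's brass tip, on its long axis, 36 from its middle.
- cell1: Fresh cell: a blue square bar 28 by 28, 72 long over all, about 110 g, on the bench; orange band and brass tip (12 wide, 3 long, counted in the 72) at the plus end, flat steel disc at the minus end. Origin: middle of its underside as it starts, x towards the tip. May be absent.
- cell1_plus (a point): End of cell 1's brass tip, on its long axis, 36 from its middle.
- cell2: Fresh cell: a blue square bar 28 by 28, 72 long over all, about 110 g, on the bench; orange band and brass tip (12 wide, 3 long, counted in the 72) at the plus end, flat steel disc at the minus end. Origin: middle of its underside as it starts, x towards the tip. May be absent.
- cell2_plus (a point): End of cell 2's brass tip, on its long axis, 36 from its middle.
- spent0: Spent cell, same size, shape and origin as a fresh one but grey with a black band; starts seated in bay 0, held against the plus contact by about 3 N of spring; lifts straight up out of it. May be absent.
- spent1: Spent cell, same size, shape and origin as a fresh one but grey with a black band; starts seated in bay 1, held against the plus contact by about 3 N of spring; lifts straight up out of it. May be absent.
- spent2: Spent cell, same size, shape and origin as a fresh one but grey with a black band; starts seated in bay 2, held against the plus contact by about 3 N of spring; lifts straight up out of it. May be absent.
- tub: Green open plastic recycling tub, 140 (its x) by 150 (its y), walls 4 thick and 45 high, fixed to the bench. Origin: middle of its underside; floor 4 above the bench.
- foot_left (a point): Centre of the black rubber foot on the left leg's end: 36 (along the leg) by 32 (across) by 34 high, centre 30 above the bench, 130 plus the leg's travel from the monitor's origin along its -x. To draw the leg out pull it along the monitor's -x.
- leg_left (a joint): Travel of the left leg out of its sleeve, m: 0 = button under the stowing hole, 0.065 = under the working hole; starts between. Grows as the foot is drawn out along the monitor's -x. Drag 3 to 4 N; stays where left; with the button up it is locked within 2 mm, a hard stop. Never push it in: the button would lock in the stowing hole.
- button_left (a joint): Orange sprung button on the left leg, 9 wide, m: about 0.007 = held down under the sleeve's top wall, 0 = fully up through a hole, standing 4 above the sleeve. The sleeve's holes, 13 long, are at the monitor's x = 0 (stowing) and x = -65 (working).
- foot_right (a point): Centre of the black rubber foot on the right leg's end: 36 (along the leg) by 32 (across) by 34 high, centre 30 above the bench, 130 plus the leg's travel from the monitor's origin along its -x. To draw the leg out pull it along the monitor's -x.
- leg_right (a joint): Travel of the right leg out of its sleeve, m: 0 = button under the stowing hole, 0.065 = under the working hole; starts between. Grows as the foot is drawn out along the monitor's -x. Drag 3 to 4 N; stays where left; with the button up it is locked within 2 mm, a hard stop. Never push it in: the button would lock in the stowing hole.
- button_right (a joint): Orange sprung button on the right leg, 9 wide, m: about 0.007 = held down under the sleeve's top wall, 0 = fully up through a hole, standing 4 above the sleeve. The sleeve's holes, 13 long, are at the monitor's x = 0 (stowing) and x = -65 (working).
- switch (a joint): Power switch, rad: 0 = off (toggle leans to the monitor's -x), 1.0 = fully on (leans to +x). Stays where it is left; needs about 2 N at the tip. Hinge along the monitor's y, at x = -94, y = 0, 30 above the bench.
- switch_tip (a point): Centre of the red ball, 18 wide, at the end of the switch's 45 long toggle; 69 above the bench when off.
- reagent: Bystander: amber glass bottle with red cap and paper label, 72 wide, 150 high, standing on the bench, not part of the job. Origin: middle of its underside.
- beaker: Bystander: small clear glass beaker, 42 wide, 60 high, standing on the bench, not part of the job. Origin: middle of its underside.
Not all that is in view belongs to the job. What is shaped like the spent0 but pink is not meant.

How it is judged:
On the way, in this order (a step that is already met when the one before it is completed fails the run):
1. every spent cell is in the tub, every fresh cell is home in a bay and both leg buttons are up in the working holes (((distance between cell0_plus and bay0 below 0.006 m and angle between the x axis of cell0 and the x axis of bay0, either way round below 0.1 rad) or (distance between cell0_plus and bay1 below 0.006 m and angle between the x axis of cell0 and the x axis of bay1, either way round below 0.1 rad) or (distance between cell0_plus and bay2 below 0.006 m and angle between the x axis of cell0 and the x axis of bay2, either way round below 0.1 rad)) and ((distance between cell1_plus and bay0 below 0.006 m and angle between the x axis of cell1 and the x axis of bay0, either way round below 0.1 rad) or (distance between cell1_plus and bay1 below 0.006 m and angle between the x axis of cell1 and the x axis of bay1, either way round below 0.1 rad) or (distance between cell1_plus and bay2 below 0.006 m and angle between the x axis of cell1 and the x axis of bay2, either way round below 0.1 rad)) and ((distance between cell2_plus and bay0 below 0.006 m and angle between the x axis of cell2 and the x axis of bay0, either way round below 0.1 rad) or (distance between cell2_plus and bay1 below 0.006 m and angle between the x axis of cell2 and the x axis of bay1, either way round below 0.1 rad) or (distance between cell2_plus and bay2 below 0.006 m and angle between the x axis of cell2 and the x axis of bay2, either way round below 0.1 rad)) and x of spent0 in the frame of tub between -0.066 and 0.066 m and y of spent0 in the frame of tub between -0.071 and 0.071 m and height (world z) of each of spent0, spent1, spent2 below 0.055 m and x of spent1 in the frame of tub between -0.066 and 0.066 m and y of spent1 in the frame of tub between -0.071 and 0.071 m and x of spent2 in the frame of tub between -0.066 and 0.066 m and y of spent2 in the frame of tub between -0.071 and 0.071 m and value of joint leg_left between 0.06 and 0.07 m and value of joint each of button_left, button_right below 0.002 m and value of joint leg_right between 0.06 and 0.07 m), for 0.2 s.
2. the power switch is pushed fully on (value of joint switch above 0.85 rad), for 0.1 s.
At the end, for the whole second after the job is handed in: Every spent cell present rests inside the tub; every fresh cell present rests in a bay, its brass tip within 6 mm of the plus contact point and its axis within 0.1 rad of the bay's; both legs are within 5 mm of 0.065 m with their buttons up (under 2 mm pressed); the switch is past 0.85 rad (all of step 1 and value of joint switch above 0.85 rad and linear speed of each of cell0, cell1, cell2, spent0, spent1, spent2 below 0.02 m/s); the robot touches nothing.
It fails at once if the reagent is shifted more than 4 cm or knocked over (distance of reagent from where it was at the start of the episode above 0.04 m or angle between reagent's own z axis and vertical above 0.5 rad).
It fails at once if the beaker is shifted more than 4 cm or knocked over (distance of beaker from where it was at the start of the episode above 0.04 m or angle between beaker's own z axis and vertical above 0.5 rad).
Of cell0, cell1, cell2 only 2 to 3 are there at a start; the rules pass over those that are not, and their reading is None.
Of spent0, spent1, spent2 only 2 to 3 are there at a start; the rules pass over those that are not, and their reading is None.
At some moment in a run one of cell0, cell1, cell2 may be knocked a few centimetres aside while the robot is not near it.
Once in a run the grip may slacken for a moment while it holds something.
It also fails if it takes over 208 s, if anything falls off the work surface, if the arm or the gripper's body presses on something with over 40 N, if the wrist force passes 120 N, or if a joint passes its speed limit or range.

### The arm

A 6-joint arm with a two-finger parallel gripper is mounted at the origin on the work surface. World frame = base frame: x ahead of the robot, y to its left, z up, the work surface at z = 0. Lengths are in m, angles in rad, forces in N, time in s.
With the tool pointing down it reaches from about 0.425 to 0.95 m from the base axis. Payload 3.5 kg.
Tool frame: the origin (TCP) lies between the finger pads; the fingertips stand 19 mm ahead of it and the grasp point (between the pads) is the TCP (ctrl.nose_length is the distance from the TCP to the fingertips, in m); z points along the fingers, y is the line along which they close (so a half turn about z gives the same grasp; the last joint's range is limited). The gripper opens to 85 mm and grips with 20 to 120 N. Pads are 22 mm wide; open, the fingers measure 114 mm over their backs; the gripper's body (76 mm by 85 mm) begins 54 mm behind the grasp point. The pads swing forward as they close: fully open they stand 13 mm farther back than shut.
Start: joints at [1.152, 0.286, 1.577, -0, 1.279, -0.15], TCP at [0.179, 0.651, 0.25] pointing down, gripper open.
Joint ranges: [-2.77, 2.77], [-0.9, 2.22], [0.21, 2.48], [-1.53, 4.67], [0.24, 2.81], [-2.84, 2.84]. Speed limits (rad/s): [2.79, 2.79, 3.14, 3.14, 3.14, 3.14].

### API

Orientations are given as a unit quaternion [x, y, z, w].
In Python, from plant import ctrl gives the robot as it stands.
- The arm moves only by the tool apply_moves, never from a script. Its argument "series" is a list of rows, each a list of 6 numbers: the shift along the world's x, y, z scaled (see below), then the turn, a rotation vector about the world's x, y, z scaled (see below). A call has 1 to 20 rows; each row is the pose to reach, as a shift and turn from the pose commanded when the call began; what a row does not reach only later rows make up. The controller multiplies each number of a shift by 0.8 m and each number of a turn by 45 degrees. A row lasts 1/8 s, in which the tool goes at most 62.5 mm and 10.7 degrees, less where a joint would pass 70% of its speed; a pose out of reach is approached as far as the arm can. A call with a number of a shift or a turn outside -1 to 1 is refused whole. A call with a gripper value outside its range is refused whole. "jaw" is the opening, from 0 (shut) to 1 (fully open), set as the call begins (left out, the last holds). The fingers move at their own pace and stop on an object; "squeeze" is the grip in N (left out, the last holds). Time passes only in rows, so rows that repeat a pose let the fingers close. It gives the time, the measured TCP pose, the force, the opening and the grip force at its end, in the units of the state.
- ctrl.get_state(): the state, without advancing time (a new reading comes with each control period).
- ctrl.read_camera(name): name is "scene" or "side" or "wrist"; returns the picture (420x560x3 uint8, red, green, blue); there is no depth.
- ctrl.get_calibration(name): a dict with "fx", "fy", "cx", "cy" (pixels), "dist_coeffs" ([k1, k2, p1, p2, k3] as OpenCV has them; the pictures are not rectified), "xyz" and "orientation" of the camera in the world; the wrist camera has in their place "hand_eye" (4x4, takes a point from camera to tool coordinates, whose origin is the TCP and whose axes are the flange's). Camera axes: x right, y up, looking along -z (the intrinsics and any distortion apply to the point x, -y, -z); pixel columns grow to the right and rows downward; lengths in m; the calibration is good to about 2 mm. A picture is of the moment at which its call begins: read the wrist's pose just before it. get_calibration takes no time and is no camera call.
- ctrl.sign_off(): hands the job in; it is judged then, once.
Trained networks look in the newest picture that a camera, given by its name, has taken for a name from the list of things; names that differ only in an ending like _2 or _b are one class to them, and where a whole thing is asked for, a point or a joint stands for the part that bears it (a point fixed in the world has none). Each returns a list of dicts, best first, with "p" (0 to 1); they miss things now and then, are a little off and sometimes report something else, mostly with a low value. They report only what shows in the picture. A call takes as long as a camera call. They do not tell look-alikes from the thing itself.
- ctrl.boxes_of(thing, camera): "xy" ([column, row] as shares, 0 to 1, of the picture: columns of its width, rows of its height, amid what is visible of it).
- ctrl.silhouettes(thing, camera): "pixels" (420x560 bool, what is visible of it) and "xy" ([column, row] as shares, 0 to 1, of the picture: columns of its width, rows of its height, amid what is visible of it).
The state is a dict: "time": time; "qpos": joint angles; "dq": joint speeds; "joint_efforts": joint torques, N m; "eef_pos": TCP position; "tcp_rot": TCP orientation; "contact_force": force on the tool from outside, world axes, zero at the start; "wrist_torque": the same for the moment, N m; "opening": opening from 0.0 (shut) to 1.0 (fully open); "finger_force": force on a finger pad.
Only numpy, scipy, OpenCV 4.12 (cv2) and the standard library are available. Lean on these libraries where they do the work, as an engineer would, in place of code of your own. Each camera call takes 0.05 s, during which the arm holds its last target. There are 200 camera calls.

## Working session

There is one attempt and no reset: what is moved stays moved. The work goes in short steps, Python scripts to look and compute and a tool call to move; the robot and the scene stay as the last step left them, time stands still between calls to the robot, and variables do not carry over. Pictures are saved under pics/ and viewed, at most 14 in all, crops included, and the job is handed in when it is done.

Besides the shell and the picture viewer there is one more tool, called after "Call:" by a JSON object that holds its "fn" and its "kwargs". apply_moves: Moves the arm, as the interface text tells. Shifts and turns lie within -1 to 1; 1 stands for 0.8 m of shift or 45 degrees of turn. Its arguments: {"type":"object","properties":{"series":{"type":"array"},"jaw":{"type":"number"},"squeeze":{"type":"number"}},"required":["series"]}

```bash
ls; mkdir -p pics; cat > h.py <<'E'
import numpy as np, cv2
from plant import ctrl
from scipy.spatial.transform import Rotation as R
def pose(cam, st=None):
    c=ctrl.get_calibration(cam)
    if 'hand_eye' in c:
        st=st or ctrl.get_state(); T=np.eye(4); T[:3,:3]=R.from_quat(st['tcp_rot']).as_matrix(); T[:3,3]=st['eef_pos']
        T=T@np.array(c['hand_eye'])
    else:
        T=np.eye(4); T[:3,:3]=R.from_quat(c['orientation']).as_matrix(); T[:3,3]=c['xyz']
    K=np.array([[c['fx'],0,c['cx']],[0,c['fy'],c['cy']],[0,0,1]]); return T,K,np.array(c['dist_coeffs'])
def ray(cam,px,st=None):
    T,K,d=pose(cam,st); u=cv2.undistortPoints(np.array([[px]],float),K,d)[0,0]
    v=T[:3,:3]@np.array([u[0],-u[1],-1]); return T[:3,3],v/np.linalg.norm(v)
def at_z(cam,px,z,st=None):
    o,v=ray(cam,px,st); return o+v*(z-o[2])/v[2]
def tri(rays):
    A=np.zeros((3,3));b=np.zeros(3)
    for o,v in rays:
        P=np.eye(3)-np.outer(v,v);A+=P;b+=P@o
    p=np.linalg.solve(A,b); return p,[float(np.linalg.norm((np.eye(3)-np.outer(v,v))@(p-o))) for o,v in rays]
def proj(cam,P,st=None):
    T,K,d=pose(cam,st); q=(np.atleast_2d(P)-T[:3,3])@T[:3,:3]; q=q*[1,-1,-1]
    return cv2.projectPoints(q,np.zeros(3),np.zeros(3),K,d)[0][:,0]
def snap(cam,name):
    st=ctrl.get_state(); im=ctrl.read_camera(cam); cv2.imwrite(f'pics/{name}.png',im[:,:,::-1]); return im,st
E
python3 - <<'E'
from h import *
ims=[snap(c,c+'0')[0] for c in ('scene','side','wrist')]
for c in ('scene','side'):
    print(c,ctrl.get_calibration(c))
    for n in ['monitor','cell0','spent0','tub','foot_left','button_left','switch_tip','reagent','beaker']:
        print(n,[(round(b['p'],2),(np.array(b['xy'])*[560,420]).round(0).tolist()) for b in ctrl.boxes_of(n,c)])
E
```

```text
pics
scene {'fx': 469.0670954612802, 'fy': 469.0670954612802, 'cx': 280.7713255323514, 'cy': 200.83870185222574, 'dist_coeffs': array([-0.0609569,  0.       ,  0.       ,  0.       ,  0.       ]), 'xyz': array([ 1.37328285, -0.5317748 ,  0.81175948]), 'orientation': array([0.37624708, 0.20454901, 0.43507682, 0.79202651])}
monitor [(0.71, [304.0, 215.0]), (0.58, [171.0, 267.0])]
cell0 [(0.96, [130.0, 249.0]), (0.91, [166.0, 265.0]), (0.86, [160.0, 216.0]), (0.19, [331.0, 207.0])]
spent0 [(0.91, [279.0, 284.0]), (0.73, [332.0, 209.0]), (0.62, [314.0, 213.0]), (0.57, [237.0, 245.0]), (0.53, [296.0, 225.0]), (0.3, [167.0, 268.0])]
tub [(0.66, [316.0, 171.0]), (0.6, [370.0, 153.0])]
foot_left [(0.86, [314.0, 170.0])]
button_left []
switch_tip [(0.6, [286.0, 181.0])]
reagent [(0.61, [414.0, 170.0])]
beaker [(0.88, [222.0, 276.0])]
side {'fx': 501.32464481971243, 'fy': 501.32464481971243, 'cx': 271.34800529463485, 'cy': 213.35245719814907, 'dist_coeffs': array([0.02656764, 0.        , 0.        , 0.        , 0.        ]), 'xyz': array([0.47178538, 0.94382175, 1.09269674]), 'orientation': array([-0.02178738,  0.3691956 ,  0.92709974, -0.06087691])}
monitor [(0.84, [260.0, 239.0]), (0.63, [282.0, 336.0]), (0.44, [328.0, 170.0])]
cell0 [(0.74, [274.0, 152.0]), (0.65, [308.0, 147.0]), (0.53, [329.0, 165.0])]
spent0 [(0.83, [244.0, 212.0]), (0.79, [243.0, 230.0]), (0.7, [213.0, 184.0]), (0.57, [238.0, 244.0]), (0.48, [262.0, 181.0])]
tub [(0.67, [281.0, 337.0])]
foot_left [(0.69, [297.0, 267.0]), (0.28, [308.0, 144.0])]
button_left [(0.52, [328.0, 167.0])]
switch_tip []
reagent [(0.91, [211.0, 320.0])]
beaker [(0.68, [243.0, 161.0]), (0.52, [277.0, 153.0])]
```

View pics/scene0.png

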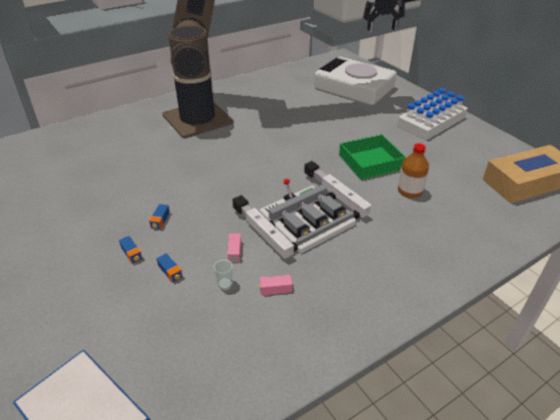

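View pics/side0.png

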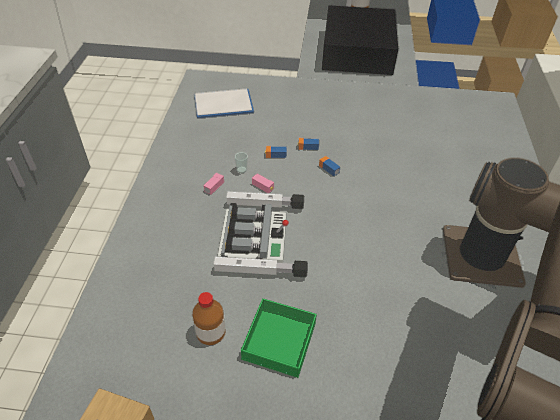

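The scene view shows three blue cells at (130,249), (166,266) and (160,216). The monitor is at about (310,215) with three grey spent cells, and the tub is at (371,156). Beaker (223,275), bottle (414,172), and two pink decoys at (235,246) and (277,284). The side view agrees.

```bash
python3 - <<'E'
from h import *
P={'cellA':((130,249),(308,144),.014),'cellB':((169,267),(276,152),.014),'cellC':((159,216),(329,166),.014),'footR':((240,203),(297,201),.03),'footL':((311,170),(299,268),.03),
'tub':((371,157),(280,338),.02),'beaker':((224,276),(241,162),.03),'bottle cap':((419,148),(206,299),.15),'ball':((287,182),(285,223),.069),'sl R far':((290,250),(229,197),.044),'sl L far':((367,211),(217,265),.044),'pink1':((235,247),(263,184),.01),'pink2':((276,285),(214,183),.01)}
for k,(a,b,z) in P.items():
    p,r=tri([ray('scene',a),ray('side',b)])
    print(k,p.round(3),np.round(r,4),at_z('scene',a,z).round(3)[:2],at_z('side',b,z).round(3)[:2])
st=ctrl.get_state();print(st['eef_pos'],st['tcp_rot']);T,K,d=pose('wrist');print(ctrl.get_calibration('wrist')['hand_eye'],K)
E
```

```text
cellA [ 0.516 -0.408  0.015] [0.0013 0.0013] [ 0.513 -0.409] [ 0.517 -0.408]
cellB [ 0.619 -0.351  0.015] [0.0006 0.0006] [ 0.618 -0.351] [ 0.62  -0.351]
cellC [ 0.439 -0.305  0.015] [0.0014 0.0014] [ 0.436 -0.305] [ 0.44  -0.304]
footR [ 0.526 -0.112  0.034] [0.0017 0.0017] [ 0.52  -0.111] [ 0.527 -0.114]
footL [0.498 0.133 0.03 ] [0.0007 0.0007] [0.498 0.133] [0.498 0.134]
tub [0.525 0.337 0.017] [0.0001 0.0001] [0.528 0.334] [0.525 0.339]
beaker [ 0.723 -0.263  0.032] [0.0011 0.0011] [ 0.723 -0.262] [ 0.723 -0.267]
bottle cap [0.695 0.335 0.144] [0.0005 0.0005] [0.702 0.327] [0.693 0.338]
ball [0.551 0.015 0.069] [0.0008 0.0008] [0.552 0.014] [0.55  0.014]
sl R far [ 0.733 -0.098  0.033] [0.0031 0.0031] [ 0.745 -0.103] [ 0.728 -0.09 ]
sl L far [0.718 0.152 0.027] [0.002 0.002] [0.734 0.137] [0.712 0.163]
pink1 [ 0.641 -0.192  0.013] [0.0001 0.0001] [ 0.638 -0.19 ] [ 0.641 -0.195]
pink2 [ 0.794 -0.173  0.015] [0.001 0.001] [ 0.791 -0.17 ] [ 0.795 -0.179]
[0.17924509 0.65076129 0.25035683] [1.34017468e-01 9.90978969e-01 1.12749164e-05 1.06752041e-05]
[[-3.14287919e-04  9.50722439e-01  3.10043136e-01  7.96506919e-02]
 [ 9.99999933e-01  3.57396552e-04 -8.22370209e-05  3.36622557e-04]
 [-1.88992929e-04  3.10043089e-01 -9.50722487e-01 -1.23505704e-01]
 [ 0.00000000e+00  0.00000000e+00  0.00000000e+00  1.00000000e+00]] [[315.04868535   0.         283.08368443]
 [  0.         315.04868535 210.23568721]
 [  0.           0.           1.        ]]
```

Call:
{"fn": "apply_moves", "kwargs": {"series": [[0.551,-0.788,0.0625,0,0,0.446],[0.551,-0.788,0.0625,0,0,0.446],[0.551,-0.788,0.0625,0,0,0.446],[0.551,-0.788,0.0625,0,0,0.446],[0.551,-0.788,0.0625,0,0,0.446],[0.551,-0.788,0.0625,0,0,0.446],[0.551,-0.788,0.0625,0,0,0.446],[0.551,-0.788,0.0625,0,0,0.446],[0.551,-0.788,0.0625,0,0,0.446],[0.551,-0.788,0.0625,0,0,0.446],[0.551,-0.788,0.0625,0,0,0.446],[0.551,-0.788,0.0625,0,0,0.446],[0.551,-0.788,0.0625,0,0,0.446],[0.551,-0.788,0.0625,0,0,0.446],[0.551,-0.788,0.0625,0,0,0.446],[0.551,-0.788,0.0625,0,0,0.446]]}}

```text
time: 3.05
eef_pos: [0.6193, 0.0221, 0.3004]
tcp_rot: [-0.042, 0.999, 0.0, -0.0]
contact_force: [-1.1, 0.1, -1.2]
opening: 1.002
finger_force: 0.0
```

```bash
python3 - <<'E'
from h import *
im,st=snap('wrist','w1'); print(st['eef_pos'],st['tcp_rot'],st['qpos'],st['time'])
for n in ['monitor','spent0','foot_left','button_left','switch_tip']:
    print(n,[(round(b['p'],2),(np.array(b['xy'])*[560,420]).round(0).tolist()) for b in ctrl.boxes_of(n,'wrist')])
E
```

```text
[0.61926461 0.02208547 0.3003911 ] [-4.18449836e-02  9.99124098e-01  1.53130616e-04 -9.89654388e-05] [-1.28012138e-01  1.31798685e-01  1.66572834e+00  2.75426086e-04
  1.34431249e+00 -1.78258476e+00] 3.05
monitor [(0.92, [278.0, 166.0])]
spent0 [(0.94, [282.0, 216.0]), (0.93, [322.0, 215.0]), (0.92, [233.0, 214.0]), (0.74, [135.0, 274.0]), (0.61, [116.0, 172.0])]
foot_left [(0.56, [388.0, 85.0])]
button_left []
switch_tip [(0.7, [389.0, 86.0]), (0.64, [278.0, 118.0]), (0.47, [280.0, 167.0])]
```

View pics/w1.png

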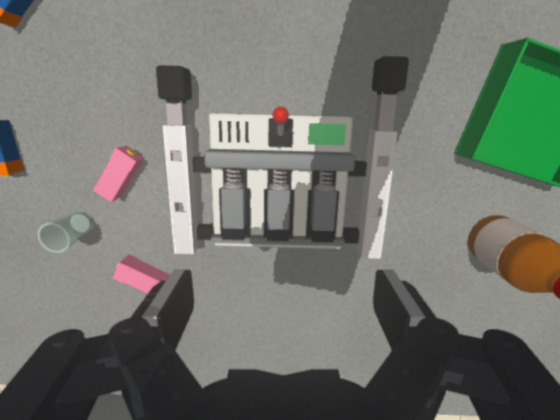

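The wrist picture shows the monitor with all three bays holding grey cells, at (233,214), (279,214) and (323,213). The sleeve holes are at (176,156), (180,207), (383,160) and (380,211). The feet are at (174,83) and (390,75), and the ball is at (281,115).

```bash
cat > fit.py <<'E'
from h import *
from scipy.optimize import least_squares
st=dict(eef_pos=np.array([0.61926461,0.02208547,0.3003911]),tcp_rot=np.array([-4.18449836e-02,9.99124098e-01,1.53130616e-04,-9.89654388e-05]))
pts=[((176,156),(-.065,-.125,.044)),((180,207),(0,-.125,.044)),((383,160),(-.065,.125,.044)),((380,211),(0,.125,.044)),
((173,254),(.065,-.138,.044)),((194,252),(.065,-.112,.044)),((383,258),(.065,.138,.044)),((362,257),(.065,.112,.044)),((281,115),(-.1165,0,.069)),((211,114),(-.115,-.09,.02)),((352,117),(-.115,.09,.02)),
((165,127),(-.1,-.138,.044)),((187,126),(-.1,-.112,.044)),((395,132),(-.1,.138,.044)),((375,131),(-.1,.112,.044))]
u=np.array([p[0] for p in pts],float);L=np.array([p[1] for p in pts])
def w(v):
    c,s=np.cos(v[2]),np.sin(v[2]); return np.c_[v[0]+c*L[:,0]-s*L[:,1],v[1]+s*L[:,0]+c*L[:,1],L[:,2]+(v[3] if len(v)>3 else 0)]
for x0 in ([.667,.024,.08],[.667,.024,.08,0]):
    r=least_squares(lambda v:(proj('wrist',w(v),st)-u).ravel(),x0,loss='soft_l1',f_scale=1.5)
    print(r.x.round(4)); 
    if len(x0)==3: M=r.x;print((proj('wrist',w(r.x),st)-u).round(1).tolist())
def m2w(x,y,M=M): c,s=np.cos(M[2]),np.sin(M[2]); return np.array([M[0]+c*x-s*y,M[1]+s*x+c*y])
def w2m(p): c,s=np.cos(M[2]),np.sin(M[2]); d=np.array(p)[:2]-M[:2]; return np.array([c*d[0]+s*d[1],-s*d[0]+c*d[1]])
E
python3 - <<'E'
from fit import *
for i,px in enumerate([(233,214),(280,214),(322,215)]): print('spent',w2m(at_z('wrist',px,.04,st)))
for px in [(174,83),(389,75)]: print('foot top c',w2m(at_z('wrist',px,.04,st)))
for k,y in enumerate((-.058,0,.058)): print('bay mid',k,m2w(.009,y))
print('feet0 t=.03',m2w(-.16,-.125),m2w(-.16,.125))
# cross-check with side/scene
for c,ps in {'side':[(.065,-.138),(.065,.138)],'scene':[(.065,-.112),(.065,.138)]}.items(): print(c,proj(c,[[*m2w(*p),.044] for p in ps]))
# tub corners rim
for c in ('scene',): print([at_z(c,p,.045).round(3)[:2] for p in ((339,154),(379,137),(404,157),(360,177))])
for c in ('side',): print([at_z(c,p,.045).round(3)[:2] for p in ((262,300),(316,315),(298,373),(241,355))])
E
```

```text
[0.6631 0.0213 0.0609]
[[0.5, 0.2], [0.6, 0.6], [0.4, 0.8], [-2.7, 0.7], [1.8, -0.1], [0.2, 2.3], [-1.7, -0.0], [0.0, 0.6], [-0.0, -0.8], [-3.0, -0.9], [2.1, -0.5], [-1.9, -0.9], [-1.8, 0.5], [2.8, -0.6], [0.9, -0.2]]
[ 0.6634  0.0213  0.0606 -0.0025]
spent [ 0.00848549 -0.05935001]
spent [0.00714605 0.00114309]
spent [0.0073135  0.05528344]
foot top c [-0.14776932 -0.12271632]
foot top c [-0.16173584  0.12129864]
bay mid 0 [ 0.67557797 -0.03601447]
bay mid 1 [0.67204546 0.02187786]
bay mid 2 [0.66851296 0.07977018]
feet0 t=.03 [ 0.51097235 -0.11318307] [0.49574605 0.13635282]
side [[227.72415664 191.54981458]
 [214.23578812 264.66432137]]
scene [[293.464334   244.70498366]
 [370.9374228  204.4427054 ]]
[array([0.492, 0.237]), array([0.483, 0.402]), array([0.606, 0.389]), array([0.614, 0.215])]
[array([0.58 , 0.256]), array([0.445, 0.281]), array([0.474, 0.433]), array([0.606, 0.408])]
```

Call:
{"fn": "apply_moves", "kwargs": {"series": [[0.066,0,-0.05,0,0,-0.029],[0.066,0,-0.1,0,0,-0.029],[0.066,0,-0.175,0,0,-0.029],[0.066,0,-0.25,0,0,-0.029],[0.066,0,-0.28,0,0,-0.029],[0.066,0,-0.3,0,0,-0.029],[0.066,0,-0.312,0,0,-0.029],[0.066,0,-0.312,0,0,-0.029]], "jaw": 0.5}}

```text
time: 4.35
eef_pos: [0.6732, 0.0203, 0.0512]
tcp_rot: [-0.029, 1.0, -0.0, 0.0]
contact_force: [-0.5, -0.4, 0.6]
opening: 0.503
finger_force: 0.0
```

```bash
python3 - <<'E'
from h import *
snap('wrist','w2')
print(ctrl.get_state()['opening'])
E
```

```text
0.49732750588517866
```

View pics/w2.png

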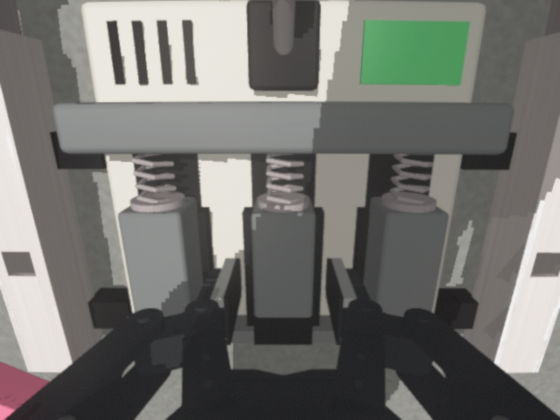

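The fingers straddle the middle cell at (283,265), and the neighbours are clear.

Call:
{"fn": "apply_moves", "kwargs": {"series": [[0,0,0,0,0,0],[0,0,0,0,0,0],[0,0,0,0,0,0],[0,0,0,0,0,0],[0,0,0.01,0,0,0],[0,0,0.03,0,0,0],[0,0,0.08,0,0,0],[0,0,0.125,0,0,0],[0,0,0.125,0,0,0]], "jaw": 0, "squeeze": 50}}

```text
time: 5.52
eef_pos: [0.6748, 0.0202, 0.1558]
tcp_rot: [-0.029, 1.0, -0.001, 0.003]
contact_force: [0.5, -0.2, -0.9]
opening: 0.312
finger_force: 52.0
```

Call:
{"fn": "apply_moves", "kwargs": {"series": [[-0.175,0.449,0,0,0,-0.31],[-0.175,0.449,0,0,0,-0.31],[-0.175,0.449,0,0,0,-0.31],[-0.175,0.449,0,0,0,-0.31],[-0.175,0.449,0,0,0,-0.31],[-0.175,0.449,0,0,0,-0.31],[-0.175,0.449,0,0,0,-0.31],[-0.175,0.449,-0.05,0,0,-0.31],[-0.175,0.449,-0.1,0,0,-0.31],[-0.175,0.449,-0.1,0,0,-0.31]]}}

```text
time: 6.78
eef_pos: [0.5293, 0.3768, 0.0651]
tcp_rot: [0.093, 0.996, -0.003, -0.005]
contact_force: [-0.4, -0.4, -0.8]
opening: 0.314
finger_force: 51.9
```

Call:
{"fn": "apply_moves", "kwargs": {"series": [[0,0,0,0,0,0],[0,0,0,0,0,0],[0,0,0.1,0,0,0],[0,0,0.1,0,0,0]], "jaw": 0.5}}

```text
time: 7.28
eef_pos: [0.5361, 0.3811, 0.1582]
tcp_rot: [0.092, 0.996, 0.003, 0.005]
contact_force: [0.4, -0.2, 0.4]
opening: 0.504
finger_force: 0.0
```

```bash
python3 - <<'E'
from h import *
im,st=snap('wrist','w3');print(st['eef_pos'],st['tcp_rot'])
E
```

```text
[0.53610626 0.38111857 0.15819392] [0.09225969 0.99571699 0.00314061 0.00509577]
```

View pics/w3.png

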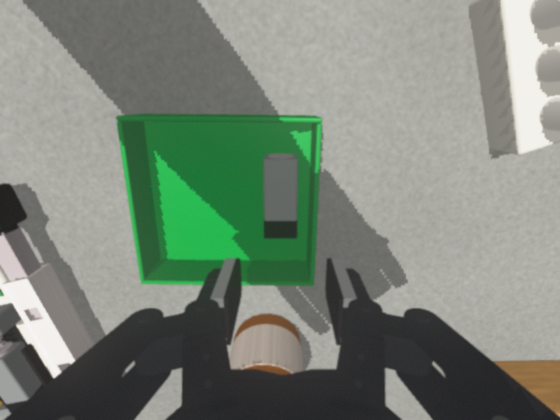

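The spent cell lies in the tub at (280,195). Next is bay 2.

Call:
{"fn": "apply_moves", "kwargs": {"series": [[0.17,-0.375,0,0,0,0.31],[0.17,-0.375,0,0,0,0.31],[0.17,-0.375,0,0,0,0.31],[0.17,-0.375,0,0,0,0.31],[0.17,-0.375,0,0,0,0.31],[0.17,-0.375,0,0,0,0.31],[0.17,-0.375,-0.03,0,0,0.31],[0.17,-0.375,-0.07,0,0,0.31],[0.17,-0.375,-0.1,0,0,0.31],[0.17,-0.375,-0.115,0,0,0.31],[0.17,-0.375,-0.125,0,0,0.31],[0.17,-0.375,-0.125,0,0,0.31]]}}

```text
time: 8.82
eef_pos: [0.6688, 0.0798, 0.0508]
tcp_rot: [-0.03, 1.0, 0.0, -0.0]
contact_force: [0.4, -0.3, 0.9]
opening: 0.498
finger_force: 0.0
```

Call:
{"fn": "apply_moves", "kwargs": {"series": [[0,0,0,0,0,0],[0,0,0,0,0,0],[0,0,0,0,0,0],[0,0,0,0,0,0],[0,0,0.01,0,0,0],[0,0,0.03,0,0,0],[0,0,0.08,0,0,0],[0,0,0.125,0,0,0],[0,0,0.125,0,0,0]], "jaw": 0}}

```text
time: 9.95
eef_pos: [0.6709, 0.0798, 0.1559]
tcp_rot: [-0.029, 1.0, -0.0, 0.004]
contact_force: [0.6, 1.3, -1.5]
opening: 0.31
finger_force: 52.1
```

Call:
{"fn": "apply_moves", "kwargs": {"series": [[-0.178,0.327,0,0,0,-0.31],[-0.178,0.327,0,0,0,-0.31],[-0.178,0.327,0,0,0,-0.31],[-0.178,0.327,0,0,0,-0.31],[-0.178,0.327,0,0,0,-0.31],[-0.178,0.327,0,0,0,-0.31],[-0.178,0.327,-0.05,0,0,-0.31],[-0.178,0.327,-0.1,0,0,-0.31],[-0.178,0.327,-0.1,0,0,-0.31]]}}

```text
time: 11.08
eef_pos: [0.5231, 0.3386, 0.0656]
tcp_rot: [0.093, 0.996, -0.003, -0.005]
contact_force: [0.8, 0.1, -1.4]
opening: 0.306
finger_force: 52.0
```

Call:
{"fn": "apply_moves", "kwargs": {"series": [[0,0,0,0,0,0],[0,0,0,0,0,0],[0,0,0.1,0,0,0],[0.186,-0.471,0.1,0,0,0.31],[0.186,-0.471,0.1,0,0,0.31],[0.186,-0.471,0.1,0,0,0.31],[0.186,-0.471,0.1,0,0,0.31],[0.186,-0.471,0.1,0,0,0.31],[0.186,-0.471,0.1,0,0,0.31],[0.186,-0.471,0.1,0,0,0.31],[0.186,-0.471,0.07,0,0,0.31],[0.186,-0.471,0.03,0,0,0.31],[0.186,-0.471,0.0,0,0,0.31],[0.186,-0.471,-0.015,0,0,0.31],[0.186,-0.471,-0.025,0,0,0.31],[0.186,-0.471,-0.025,0,0,0.31]], "jaw": 0.5}}

```text
time: 13.08
eef_pos: [0.6756, -0.0357, 0.0513]
tcp_rot: [-0.029, 1.0, -0.0, 0.0]
contact_force: [-0.2, 0.3, -0.0]
opening: 0.499
finger_force: 0.0
```

Call:
{"fn": "apply_moves", "kwargs": {"series": [[0,0,0,0,0,0],[0,0,0,0,0,0],[0,0,0,0,0,0],[0,0,0,0,0,0],[0,0,0.01,0,0,0],[0,0,0.03,0,0,0],[0,0,0.08,0,0,0],[0,0,0.125,0,0,0],[0,0,0.125,0,0,0]], "jaw": 0}}

```text
time: 14.2
eef_pos: [0.6772, -0.0355, 0.156]
tcp_rot: [-0.03, 1.0, -0.0, 0.004]
contact_force: [1.2, 0.3, -1.2]
opening: 0.306
finger_force: 52.0
```

Call:
{"fn": "apply_moves", "kwargs": {"series": [[-0.195,0.4245,0,0,0,-0.31],[-0.195,0.4245,0,0,0,-0.31],[-0.195,0.4245,0,0,0,-0.31],[-0.195,0.4245,0,0,0,-0.31],[-0.195,0.4245,0,0,0,-0.31],[-0.195,0.4245,0,0,0,-0.31],[-0.195,0.4245,0,0,0,-0.31],[-0.195,0.4245,-0.05,0,0,-0.31],[-0.195,0.4245,-0.1,0,0,-0.31],[-0.195,0.4245,-0.1,0,0,-0.31]]}}

```text
time: 15.45
eef_pos: [0.5157, 0.3017, 0.0658]
tcp_rot: [0.093, 0.996, -0.003, -0.005]
contact_force: [0.2, 0.1, -1.7]
opening: 0.313
finger_force: 51.9
```

Call:
{"fn": "apply_moves", "kwargs": {"series": [[0,0,0,0,0,0],[0,0,0,0,0,0],[0,0,0.1,0,0,0],[-0.03,-0.2125,0.1,0,0,0.31],[-0.03,-0.2125,0.1,0,0,0.31],[-0.03,-0.2125,0.1,0,0,0.31],[-0.03,-0.2125,0.1,0,0,0.31]], "jaw": 0.65}}

```text
time: 16.32
eef_pos: [0.4963, 0.1315, 0.1533]
tcp_rot: [-0.027, 1.0, -0.0, 0.002]
contact_force: [0.6, -0.6, 0.2]
opening: 0.65
finger_force: 0.0
```

```bash
python3 - <<'E'
from h import *
im,st=snap('wrist','w4');print(st['eef_pos'],st['tcp_rot'],st['opening'])
E
```

```text
[0.49625185 0.1315249  0.15333309] [-2.71075140e-02  9.99629821e-01 -4.80437108e-05  2.32402088e-03] 0.6504390110199125
```

View pics/w4.png

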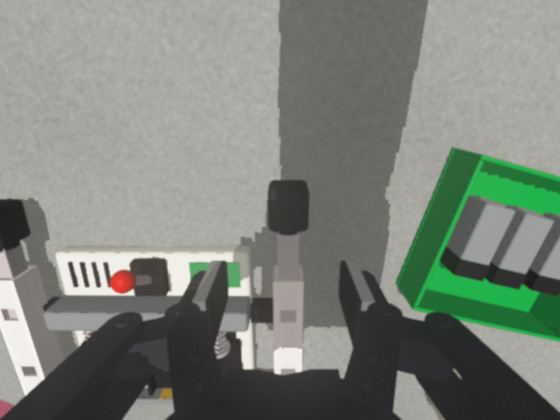

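All three spent cells are in the tub. The left foot's top is centred at about (289,206).

```bash
python3 - <<'E'
from fit import *
s=dict(eef_pos=[0.49625185,0.1315249,0.15333309],tcp_rot=[-2.71075140e-02,9.99629821e-01,-4.80437108e-05,2.32402088e-03])
for n,px,z in [('foot top near edge',(288,181),.047),('foot top ctr?',(288,195),.047),('front top edge',(289,222),.047),('hole',(288,316),.044)]:
    p=at_z('wrist',px,z,s); print(n,p,w2m(p))
print(m2w(-.065,.125),m2w(-.195,.125),m2w(-.195,-.125))
E
```

```text
[0.663  0.0213 0.0609]
[[0.5, 0.2], [0.6, 0.6], [0.4, 0.8], [-2.7, 0.7], [1.8, -0.1], [0.2, 2.3], [-1.7, -0.0], [0.0, 0.6], [-0.1, -0.8], [-3.0, -0.9], [2.1, -0.5], [-1.9, -0.9], [-1.8, 0.5], [2.8, -0.6], [0.9, -0.2]]
[ 0.6634  0.0213  0.0606 -0.0025]
foot top near edge [0.46905991 0.13404815 0.047     ] [-0.18676267  0.12433172]
foot top ctr? [0.47985189 0.13468302 0.047     ] [-0.17595205  0.1243081 ]
front top edge [0.50152477 0.13673744 0.047     ] [-0.15419428  0.12503864]
hole [0.59055559 0.14126017 0.044     ] [-0.06505328  0.12413027]
[0.5905558  0.14213153] [0.46079716 0.13421347] [ 0.47602421 -0.11532238]
```

Call:
{"fn": "apply_moves", "kwargs": {"series": [[-0.009,0.0025,-0.05,0,0,0],[-0.009,0.0025,-0.1,0,0,0],[-0.009,0.0025,-0.136,0,0,0],[-0.009,0.0025,-0.136,0,0,0]]}}

```text
time: 16.88
eef_pos: [0.4865, 0.1369, 0.0402]
tcp_rot: [-0.03, 1.0, 0.0, -0.002]
contact_force: [0.1, 0.5, 0.1]
opening: 0.65
finger_force: 0.0
```

Call:
{"fn": "apply_moves", "kwargs": {"series": [[0,0,0,0,0,0],[0,0,0,0,0,0],[0,0,0,0,0,0],[0,0,0,0,0,0],[-0.005,-0.0003,0,0,0,0],[-0.01,-0.0006,0,0,0,0],[-0.015,-0.0009,0,0,0,0],[-0.02,-0.0012,0,0,0,0],[-0.02,-0.0012,0,0,0,0]], "jaw": 0, "squeeze": 30}}

```text
time: 18.0
eef_pos: [0.4745, 0.1341, 0.0441]
tcp_rot: [-0.03, 1.0, -0.001, 0.003]
contact_force: [3.7, -4.4, -2.8]
opening: 0.369
finger_force: 32.3
```

Call:
{"fn": "apply_moves", "kwargs": {"series": [[-0.002,-0.0001,0,0,0,0],[-0.004,-0.0002,0,0,0,0],[-0.006,-0.0004,0,0,0,0],[-0.008,-0.0005,0,0,0,0],[-0.01,-0.0006,0,0,0,0],[-0.012,-0.0007,0,0,0,0],[-0.014,-0.0008,0,0,0,0],[-0.014,-0.0008,0,0,0,0]]}}

```text
time: 19.0
eef_pos: [0.4636, 0.1335, 0.0441]
tcp_rot: [-0.03, 1.0, -0.001, 0.004]
contact_force: [3.1, -5.4, -3.5]
opening: 0.363
finger_force: 32.3
```

Call:
{"fn": "apply_moves", "kwargs": {"series": [[-0.0015,-0.0001,0,0,0,0],[-0.003,-0.0002,0,0,0,0],[-0.0045,-0.0003,0,0,0,0],[-0.006,-0.0004,0,0,0,0],[-0.0075,-0.0005,0,0,0,0],[-0.0075,-0.0005,0,0,0,0]]}}

```text
time: 19.75
eef_pos: [0.4572, 0.1331, 0.0441]
tcp_rot: [-0.03, 1.0, -0.001, 0.003]
contact_force: [1.3, -4.6, -1.8]
opening: 0.369
finger_force: 32.5
```

Call:
{"fn": "apply_moves", "kwargs": {"series": [[-0.0015,-0.0001,0,0,0,0],[-0.003,-0.0002,0,0,0,0],[-0.0045,-0.0003,0,0,0,0],[-0.0045,-0.0003,0,0,0,0]]}}

```text
time: 20.25
eef_pos: [0.4557, 0.133, 0.0442]
tcp_rot: [-0.03, 1.0, -0.001, 0.006]
contact_force: [9.1, -3.6, -8.3]
opening: 0.368
finger_force: 31.6
```

```bash
python3 - <<'E'
from h import *
im,st=snap('wrist','w5');print(st['eef_pos'],st['contact_force'])
a=snap('scene','s5')[0]; b=snap('side','d5')[0]
v=np.vstack([cv2.resize(im,(560,420))[150:400],np.hstack([cv2.resize(a[160:260,230:370],(280,200)),cv2.resize(b[240:290,210:320],(280,127))[:127].copy() if 0 else cv2.resize(b[230:290,220:304],(280,200))])])
cv2.imwrite('pics/c5.png',v[:,:,::-1])
E
```

```text
[0.45565011 0.13304182 0.04420922] [ 9.10621826 -3.64409286 -8.29036478]
```

View pics/c5.png

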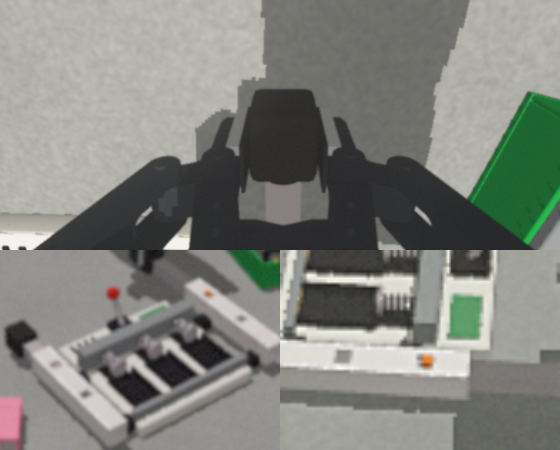

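The orange button stands up in the working hole at (427,360) in the side crop, and the force rise to 9 N confirms the lock. Now the right leg.

Call:
{"fn": "apply_moves", "kwargs": {"series": [[0,0,0,0,0,0],[0,0,0,0,0,0],[0,0,0.07,0,0,0],[0,0,0.136,0,0,0],[0.087,-0.308,0.136,0,0,0],[0.087,-0.308,0.136,0,0,0],[0.087,-0.308,0.136,0,0,0],[0.087,-0.308,0.136,0,0,0],[0.087,-0.308,0.136,0,0,0],[0.087,-0.308,0.08,0,0,0],[0.087,-0.308,0.03,0,0,0],[0.087,-0.308,0,0,0,0],[0.087,-0.308,0,0,0,0]], "jaw": 0.65}}

```text
time: 22.02
eef_pos: [0.5188, -0.1108, 0.04]
tcp_rot: [-0.03, 1.0, 0.001, -0.003]
contact_force: [0.4, 0.7, -0.1]
opening: 0.648
finger_force: 0.0
```

Call:
{"fn": "apply_moves", "kwargs": {"series": [[0,0,0,0,0,0],[0,0,0,0,0,0],[0,0,0,0,0,0],[0,0,0,0,0,0],[-0.005,-0.0003,0,0,0,0],[-0.01,-0.0006,0,0,0,0],[-0.015,-0.0009,0,0,0,0],[-0.02,-0.0012,0,0,0,0],[-0.025,-0.0015,0,0,0,0],[-0.03,-0.0018,0,0,0,0],[-0.035,-0.0021,0,0,0,0],[-0.04,-0.0024,0,0,0,0],[-0.0425,-0.0026,0,0,0,0],[-0.045,-0.0027,0,0,0,0],[-0.045,-0.0027,0,0,0,0]], "jaw": 0}}

```text
time: 23.9
eef_pos: [0.4869, -0.1156, 0.0438]
tcp_rot: [-0.029, 1.0, -0.001, 0.003]
contact_force: [3.5, -2.3, 6.8]
opening: 0.368
finger_force: 34.9
```

Call:
{"fn": "apply_moves", "kwargs": {"series": [[-0.0015,-0.0001,0,0,0,0],[-0.003,-0.0002,0,0,0,0],[-0.0045,-0.0003,0,0,0,0],[-0.006,-0.0004,0,0,0,0],[-0.0075,-0.0005,0,0,0,0],[-0.009,-0.0005,0,0,0,0],[-0.0105,-0.0006,0,0,0,0],[-0.012,-0.0007,0,0,0,0],[-0.012,-0.0007,0,0,0,0]]}}

```text
time: 25.02
eef_pos: [0.4774, -0.1162, 0.0437]
tcp_rot: [-0.029, 1.0, -0.001, 0.003]
contact_force: [3.7, -1.4, 7.6]
opening: 0.37
finger_force: 35.0
```

Call:
{"fn": "apply_moves", "kwargs": {"series": [[-0.0015,-0.0001,0,0,0,0],[-0.003,-0.0002,0,0,0,0],[-0.0045,-0.0003,0,0,0,0],[-0.0045,-0.0003,0,0,0,0]]}}

```text
time: 25.52
eef_pos: [0.4734, -0.1164, 0.0437]
tcp_rot: [-0.029, 1.0, -0.001, 0.002]
contact_force: [2.4, -2.2, 8.4]
opening: 0.364
finger_force: 35.1
```

Call:
{"fn": "apply_moves", "kwargs": {"series": [[-0.0015,-0.0001,0,0,0,0],[-0.003,-0.0002,0,0,0,0],[-0.0045,-0.0003,0,0,0,0],[-0.0045,-0.0003,0,0,0,0]]}}

```text
time: 26.02
eef_pos: [0.4719, -0.1165, 0.0438]
tcp_rot: [-0.029, 1.0, -0.001, 0.005]
contact_force: [10.9, 1.0, 2.3]
opening: 0.361
finger_force: 34.3
```

Call:
{"fn": "apply_moves", "kwargs": {"series": [[0,0,0,0,0,0],[0,0,0,0,0,0],[0,0,0.07,0,0,0],[0,0,0.14,0,0,0],[0.115,-0.293,0.3225,0,0,0],[0.115,-0.293,0.3225,0,0,0],[0.115,-0.293,0.3225,0,0,0],[0.115,-0.293,0.3225,0,0,0],[0.115,-0.293,0.3225,0,0,0],[0.115,-0.293,0.3225,0,0,0],[0.115,-0.293,0.3225,0,0,0],[0.115,-0.293,0.3225,0,0,0]], "jaw": 0.5}}

```text
time: 27.52
eef_pos: [0.5593, -0.3485, 0.2981]
tcp_rot: [-0.03, 1.0, 0.001, -0.001]
contact_force: [0.1, 1.0, 0.4]
opening: 0.501
finger_force: 0.0
```

```bash
cat > cells.py <<'E'
from h import *
def find(cam,im,st,ztop=.028):
    """blue cells: min-area rect of blue+orange pixels; orange side gives plus end"""
    h=cv2.cvtColor(im,cv2.COLOR_RGB2HSV)
    bl=cv2.inRange(h,(100,110,40),(125,255,255)); og=cv2.inRange(h,(5,150,90),(20,255,255))
    n,l,s,c=cv2.connectedComponentsWithStats(cv2.dilate(bl,np.ones((3,3))))
    out=[]
    for i in range(1,n):
        if s[i,4]<60: continue
        near=cv2.dilate((l==i).astype(np.uint8),np.ones((15,15)))
        b=np.argwhere((l==i)&(bl>0))[:,::-1]; o=np.argwhere((near>0)&(og>0))[:,::-1]
        if len(o)<10: continue
        out.append((b.mean(0),o.mean(0),at_z(cam,b.mean(0),ztop,st),at_z(cam,o.mean(0),ztop,st),len(b),len(o)))
    return out
E
python3 - <<'E'
from cells import *
im,st=snap('wrist','w6');print(st['eef_pos'],st['tcp_rot'],st['time'],st['qpos'].round(2))
for f in find('wrist',im,st):
    b,o=f[2],f[3]; print(f[0].round(),f[1].round(),b.round(4),o.round(4),f[4:],'yaw',np.arctan2(*(o-b)[[1,0]]).round(3))
E
```

```text
[ 0.55930699 -0.34854483  0.29807123] [-0.02986184  0.99955231  0.00132578 -0.00129986] 27.525 [-0.71  0.22  1.57  0.    1.36 -2.34]
[332.  66.] [311.  87.] [ 0.43   -0.2988  0.028 ] [ 0.454  -0.3209  0.028 ] (1067, 229) yaw -0.741
[235. 126.] [237. 152.] [ 0.5034 -0.409   0.028 ] [ 0.5354 -0.4064  0.028 ] (955, 147) yaw 0.082
[276. 210.] [279. 234.] [ 0.6071 -0.3533  0.028 ] [ 0.6406 -0.3486  0.028 ] (704, 113) yaw 0.139
```

View pics/w6.png

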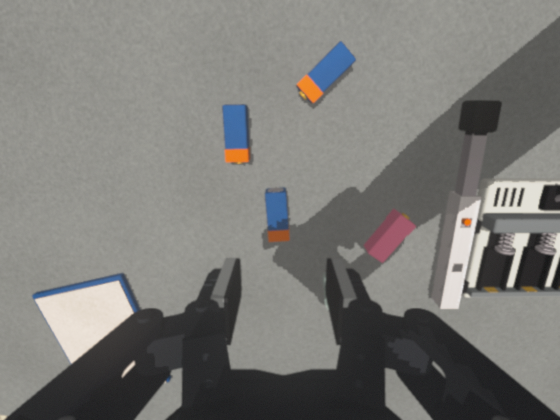

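The three blue cells lie at (330,70), (236,133) and (277,214), plus ends towards the lower image edge. The right leg's orange button is up at (467,222).

```bash
cat >> cells.py <<'E'
def center(cam,im,st,i,ztop=.028):
    f=find(cam,im,st,ztop)[i]; h=cv2.cvtColor(im,cv2.COLOR_RGB2HSV)
    m=cv2.inRange(h,(100,110,30),(125,255,255))|cv2.inRange(h,(3,150,60),(20,255,255))
    n,l=cv2.connectedComponents(cv2.morphologyEx(m,cv2.MORPH_CLOSE,np.ones((5,5)))); k=l[int(f[0][1]),int(f[0][0])]
    cs=max(cv2.findContours((l==k).astype(np.uint8),0,cv2.CHAIN_APPROX_NONE)[0],key=len)[:,0]
    W=np.array([at_z(cam,p,ztop,st)[:2] for p in cs])
    best=None  # yaw: refine by min-area rect near the blue->orange direction
    y0=np.arctan2(*(f[3]-f[2])[[1,0]]); 
    (cx,cy),(a,b),ang=cv2.minAreaRect((W*1e4).astype(np.float32)); ang=np.radians(ang)
    yaw=min([ang+q*np.pi/2 for q in range(-4,5)],key=lambda t:abs(t-y0))
    ax=np.array([np.cos(yaw),np.sin(yaw)]); cr=np.array([-ax[1],ax[0]]); C=pose(cam,st)[0][:2,3]
    res=[]
    for d,L in ((ax,.069),(cr,.028)):
        s=W@d; lo,hi=s.min(),s.max(); c=C@d
        res.append((hi-L/2 if hi-c>c-lo else lo+L/2, hi-lo))
    mid=ax*(res[0][0]+.0015)+cr*res[1][0]
    return mid.round(4),yaw.round(3),y0.round(3),round(res[0][1],4),round(res[1][1],4)
E
python3 - <<'E'
from cells import *
im=cv2.imread('pics/w6.png')[:,:,::-1].copy()
st=dict(eef_pos=[0.55930699,-0.34854483,0.29807123],tcp_rot=[-0.02986184,0.99955231,0.00132578,-0.00129986])
for i in range(3): print(center('wrist',im,st,i))
E
```

```text
(array([ 0.4383, -0.3067]), np.float64(-0.738), np.float64(-0.741), np.float64(0.0709), np.float64(0.0277))
(array([ 0.5144, -0.4083]), np.float64(0.05), np.float64(0.082), np.float64(0.0681), np.float64(0.029))
(array([ 0.6177, -0.351 ]), np.float64(0.125), np.float64(0.139), np.float64(0.0685), np.float64(0.0264))
```

Call:
{"fn": "apply_moves", "kwargs": {"series": [[0.072,-0.001,-0.07,0,0,0.085],[0.072,-0.001,-0.14,0,0,0.085],[0.072,-0.001,-0.21,0,0,0.085],[0.072,-0.001,-0.28,0,0,0.085],[0.072,-0.001,-0.32,0,0,0.085],[0.072,-0.001,-0.336,0,0,0.085],[0.072,-0.001,-0.336,0,0,0.085],[0.072,-0.001,-0.336,0,0,0.085]]}}

```text
time: 28.58
eef_pos: [0.619, -0.3519, 0.0338]
tcp_rot: [-0.063, 0.998, -0.001, 0.002]
contact_force: [0.6, 0.4, -0.1]
opening: 0.5
finger_force: 0.0
```

Call:
{"fn": "apply_moves", "kwargs": {"series": [[0,0,0,0,0,0],[0,0,0,0,0,0],[0,0,0,0,0,0],[0,0,0,0,0,0],[0,0,0.02,0,0,0],[0,0,0.08,0,0,0],[0,0,0.15,0,0,0],[0,0,0.15,0,0,0],[0,0,0.15,0,0,0]], "jaw": 0, "squeeze": 60}}

```text
time: 29.7
eef_pos: [0.6172, -0.3508, 0.1511]
tcp_rot: [-0.063, 0.998, 0.0, -0.0]
contact_force: [0.8, 0.5, -1.4]
opening: 0.308
finger_force: 61.8
```

Call:
{"fn": "apply_moves", "kwargs": {"series": [[0.0874,0.3946,0,0,0,-0.082],[0.0874,0.3946,0,0,0,-0.082],[0.0874,0.3946,0,0,0,-0.082],[0.0874,0.3946,0,0,0,-0.082],[0.0874,0.3946,0,0,0,-0.082],[0.0874,0.3946,0,0,0,-0.082],[0.0874,0.3946,-0.04,0,0,-0.082],[0.0874,0.3946,-0.08,0,0,-0.082],[0.0874,0.3946,-0.103,0,0,-0.082],[0.0874,0.3946,-0.103,0,0,-0.082],[0.0874,0.3946,-0.103,0,0,-0.082]]}}

```text
time: 31.08
eef_pos: [0.6874, -0.036, 0.0682]
tcp_rot: [-0.03, 1.0, 0.0, -0.0]
contact_force: [0.1, 0.2, -0.1]
opening: 0.309
finger_force: 64.4
```

Call:
{"fn": "apply_moves", "kwargs": {"series": [[-0.005,-0.0003,0,0,0,0],[-0.01,-0.0006,0,0,0,0],[-0.015,-0.0009,0,0,0,0],[-0.02,-0.0012,0,0,0,0],[-0.02,-0.0012,0,0,0,0],[-0.02,-0.0012,0,0,0,0]]}}

```text
time: 31.82
eef_pos: [0.6722, -0.0364, 0.0691]
tcp_rot: [-0.031, 1.0, -0.0, 0.001]
contact_force: [4.0, -0.2, -2.3]
opening: 0.307
finger_force: 64.2
```

```bash
python3 - <<'E'
from h import *
im,st=snap('wrist','w7');print(st['eef_pos'],st['contact_force'])
E
```

```text
[ 0.67220429 -0.03643322  0.0690968 ] [ 4.03103226 -0.15913301 -2.33887343]
```

View pics/w7.png

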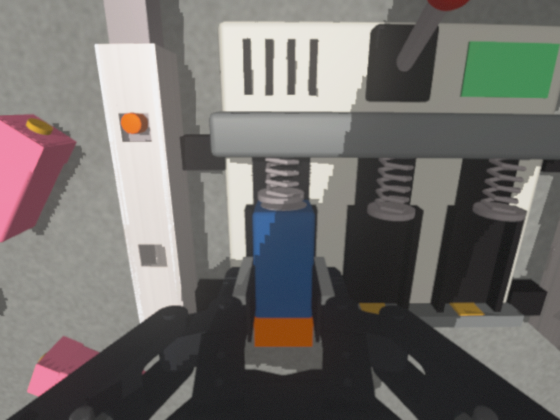

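The blue cell sits above bay 0 with its spring compressed at (283,195) and 4 N of reaction. Now to lower it.

Call:
{"fn": "apply_moves", "kwargs": {"series": [[0,0,-0.006,0,0,0],[0,0,-0.012,0,0,0],[0,0,-0.018,0,0,0],[0,0,-0.023,0,0,0],[0,0,-0.023,0,0,0],[0,0,-0.023,0,0,0]]}}

```text
time: 32.62
eef_pos: [0.6732, -0.0364, 0.0534]
tcp_rot: [-0.031, 1.0, -0.0, 0.001]
contact_force: [2.8, 1.8, 10.4]
opening: 0.306
finger_force: 66.1
```

Call:
{"fn": "apply_moves", "kwargs": {"series": [[0,0,0,0,0,0],[0,0,0,0,0,0],[0,0,0.04,0,0,0],[0,0,0.1,0,0,0],[0,0,0.123,0,0,0],[0,0,0.123,0,0,0]], "jaw": 0.5}}

```text
time: 33.38
eef_pos: [0.6718, -0.0365, 0.1494]
tcp_rot: [-0.031, 1.0, -0.0, 0.001]
contact_force: [-0.7, -1.4, -0.2]
opening: 0.501
finger_force: 0.0
```

```bash
cat > chk.py <<'E'
from fit import *
from cells import find
def chk(im,s):
    for f in find('wrist',im,s,.048): print('blue',w2m(f[2]).round(4),'orange',w2m(f[3]).round(4),'ang',np.arctan2(*(w2m(f[3])-w2m(f[2]))[::-1]).round(3),f[4:])
E
python3 - <<'E' | tail -3
from chk import *
im,s=snap('wrist','w8'); chk(im,s); print(s['eef_pos'],s['time'])
E
```

```text
[ 0.6634  0.0213  0.0606 -0.0025]
blue [-0.0028 -0.0582] orange [ 0.0281 -0.058 ] ang 0.007 (2324, 221)
[ 0.67176659 -0.03649337  0.14940961] 33.375
```

View pics/w8.png

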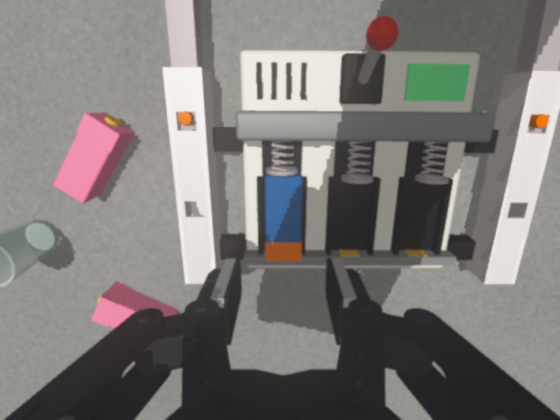

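The cell sits home in bay 0 at (283,215), its orange end against the wall, and both leg buttons are up. Rechecking the other two cells.

Call:
{"fn": "apply_moves", "kwargs": {"series": [[-0.2144,-0.4171,0.189,0,0,0],[-0.2144,-0.4171,0.189,0,0,0],[-0.2144,-0.4171,0.189,0,0,0],[-0.2144,-0.4171,0.189,0,0,0],[-0.2144,-0.4171,0.189,0,0,0],[-0.2144,-0.4171,0.189,0,0,0],[-0.2144,-0.4171,0.189,0,0,0],[-0.2144,-0.4171,0.189,0,0,0],[-0.2144,-0.4171,0.189,0,0,0]]}}

```text
time: 34.55
eef_pos: [0.4997, -0.3689, 0.2971]
tcp_rot: [-0.031, 1.0, 0.002, -0.001]
contact_force: [0.7, 0.5, -0.9]
opening: 0.499
finger_force: 0.0
```

```bash
python3 - <<'E'
from cells import *
im,st=snap('wrist','w9');print(st['eef_pos'],st['time'])
for i,f in enumerate(find('wrist',im,st)): print(f[0].round(),f[4:],center('wrist',im,st,i))
E
```

```text
[ 0.49969414 -0.36891851  0.29705247] 34.55
[355.  76.] (1057, 234) (array([ 0.3879, -0.298 ]), np.float64(-0.775), np.float64(-0.747), np.float64(0.0717), np.float64(0.0291))
[250. 175.] (831, 137) (array([ 0.5137, -0.4083]), np.float64(0.048), np.float64(0.072), np.float64(0.0691), np.float64(0.0286))
[505. 304.] (955, 225) (array([ 0.6886, -0.0164]), np.float64(0.073), np.float64(0.058), np.float64(0.0867), np.float64(0.0504))
```

Cell C has been knocked aside to about (0.388, -0.298). Cell A is where it was, so I grasp A now.

Call:
{"fn": "apply_moves", "kwargs": {"series": [[0.0175,-0.048,-0.07,0,0,-0.015],[0.0175,-0.048,-0.14,0,0,-0.015],[0.0175,-0.048,-0.21,0,0,-0.015],[0.0175,-0.048,-0.28,0,0,-0.015],[0.0175,-0.048,-0.32,0,0,-0.015],[0.0175,-0.048,-0.336,0,0,-0.015],[0.0175,-0.048,-0.336,0,0,-0.015],[0.0175,-0.048,-0.336,0,0,-0.015]]}}

```text
time: 35.6
eef_pos: [0.5153, -0.4092, 0.0332]
tcp_rot: [-0.025, 1.0, -0.001, 0.001]
contact_force: [1.0, 1.1, 0.0]
opening: 0.499
finger_force: 0.0
```

Call:
{"fn": "apply_moves", "kwargs": {"series": [[0,0,0,0,0,0],[0,0,0,0,0,0],[0,0,0,0,0,0],[0,0,0,0,0,0],[0,0,0.02,0,0,0],[0,0,0.08,0,0,0],[0,0,0.15,0,0,0],[0,0,0.15,0,0,0],[0,0,0.15,0,0,0]], "jaw": 0}}

```text
time: 36.72
eef_pos: [0.5135, -0.408, 0.151]
tcp_rot: [-0.025, 1.0, 0.0, -0.0]
contact_force: [0.6, 0.0, -1.8]
opening: 0.308
finger_force: 61.2
```

Call:
{"fn": "apply_moves", "kwargs": {"series": [[0.2125,0.5388,0,0,0,0.015],[0.2125,0.5388,0,0,0,0.015],[0.2125,0.5388,0,0,0,0.015],[0.2125,0.5388,0,0,0,0.015],[0.2125,0.5388,0,0,0,0.015],[0.2125,0.5388,0,0,0,0.015],[0.2125,0.5388,0,0,0,0.015],[0.2125,0.5388,0,0,0,0.015],[0.2125,0.5388,-0.04,0,0,0.015],[0.2125,0.5388,-0.08,0,0,0.015],[0.2125,0.5388,-0.103,0,0,0.015],[0.2125,0.5388,-0.103,0,0,0.015],[0.2125,0.5388,-0.103,0,0,0.015]]}}

```text
time: 38.35
eef_pos: [0.6839, 0.022, 0.0683]
tcp_rot: [-0.03, 1.0, -0.0, -0.0]
contact_force: [0.5, -0.4, -1.0]
opening: 0.311
finger_force: 63.5
```

Call:
{"fn": "apply_moves", "kwargs": {"series": [[-0.005,-0.0003,0,0,0,0],[-0.01,-0.0006,0,0,0,0],[-0.015,-0.0009,0,0,0,0],[-0.02,-0.0012,0,0,0,0],[-0.02,-0.0012,0,0,0,0],[-0.02,-0.0012,0,0,0,0]]}}

```text
time: 39.1
eef_pos: [0.6688, 0.0215, 0.0692]
tcp_rot: [-0.031, 1.0, -0.0, 0.001]
contact_force: [4.6, -1.6, -3.0]
opening: 0.311
finger_force: 63.3
```

Same reaction as before. Lower and release.

Call:
{"fn": "apply_moves", "kwargs": {"series": [[0,0,-0.006,0,0,0],[0,0,-0.012,0,0,0],[0,0,-0.018,0,0,0],[0,0,-0.023,0,0,0],[0,0,-0.023,0,0,0],[0,0,-0.023,0,0,0]]}}

```text
time: 39.85
eef_pos: [0.6697, 0.0217, 0.0533]
tcp_rot: [-0.03, 1.0, -0.0, 0.002]
contact_force: [2.9, 1.7, 9.1]
opening: 0.311
finger_force: 65.1
```

Call:
{"fn": "apply_moves", "kwargs": {"series": [[0,0,0,0,0,0],[0,0,0,0,0,0],[0,0,0.04,0,0,0],[0,0,0.1,0,0,0],[0,0,0.123,0,0,0],[0,0,0.123,0,0,0]], "jaw": 0.5}}

```text
time: 40.6
eef_pos: [0.6682, 0.0216, 0.1493]
tcp_rot: [-0.031, 1.0, -0.0, 0.001]
contact_force: [0.2, 0.1, 0.3]
opening: 0.498
finger_force: 0.0
```

```bash
python3 - <<'E' | tail -4
from chk import *
im,s=snap('wrist','w10'); chk(im,s); print(s['eef_pos'],s['time'])
E
```

```text
[ 0.6634  0.0213  0.0606 -0.0025]
blue [-0.0029  0.0001] orange [0.028  0.0001] ang 0.0 (2336, 218)
blue [-0.0028 -0.0573] orange [ 0.028  -0.0568] ang 0.017 (2336, 240)
[0.66819244 0.02159182 0.14934609] 40.6
```

Both cells read the same and lie home. Now a closer look at the displaced cell C.

Call:
{"fn": "apply_moves", "kwargs": {"series": [[0,0,0.06,0,0,0],[-0.331,-0.416,0.125,0,0,-1],[-0.331,-0.416,0.125,0,0,-1],[-0.331,-0.416,0.125,0,0,-1],[-0.331,-0.416,0.125,0,0,-1],[-0.331,-0.416,0.125,0,0,-1],[-0.331,-0.416,0.125,0,0,-1],[-0.331,-0.416,0.125,0,0,-1],[-0.331,-0.416,0.125,0,0,-1],[-0.331,-0.416,0.125,0,0,-1],[-0.331,-0.416,0.125,0,0,-1],[-0.331,-0.416,0.125,0,0,-1]]}}

```text
time: 42.15
eef_pos: [0.4038, -0.31, 0.2481]
tcp_rot: [0.353, 0.936, 0.0, -0.001]
contact_force: [0.2, 0.6, 0.4]
opening: 0.502
finger_force: 0.0
```

```bash
python3 - <<'E'
from cells import *
im,st=snap('wrist','w11');print(st['eef_pos'],st['tcp_rot'],st['time'],st['qpos'].round(2))
for i,f in enumerate(find('wrist',im,st)): print(f[0].round(),f[1].round(),f[4:],center('wrist',im,st,i))
E
```

```text
[ 0.4038409  -0.31002588  0.24810541] [ 3.53272537e-01  9.35520262e-01  3.11296564e-04 -5.07267800e-04] 42.15 [-0.85 -0.08  1.98  0.    1.24 -1.7 ]
[281. 154.] [280. 182.] (1135, 160) (array([ 0.3863, -0.2976]), np.float64(-0.737), np.float64(-0.756), np.float64(0.0683), np.float64(0.028))
```

View pics/w11.png

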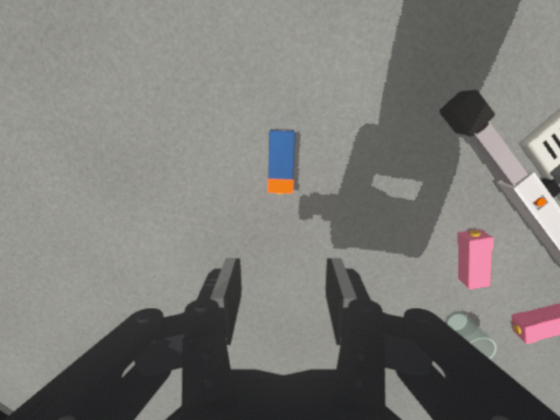

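Cell C is at (281,160), clear of everything. Grasping it.

Call:
{"fn": "apply_moves", "kwargs": {"series": [[-0.021,0.017,-0.07,0,0,-0.02],[-0.021,0.017,-0.14,0,0,-0.02],[-0.021,0.017,-0.21,0,0,-0.02],[-0.021,0.017,-0.255,0,0,-0.02],[-0.021,0.017,-0.272,0,0,-0.02],[-0.021,0.017,-0.272,0,0,-0.02],[-0.021,0.017,-0.272,0,0,-0.02]]}}

```text
time: 43.08
eef_pos: [0.3876, -0.2987, 0.033]
tcp_rot: [0.361, 0.932, -0.001, 0.002]
contact_force: [-0.8, -1.6, 0.1]
opening: 0.5
finger_force: 0.0
```

Call:
{"fn": "apply_moves", "kwargs": {"series": [[0,0,0,0,0,0],[0,0,0,0,0,0],[0,0,0,0,0,0],[0,0,0,0,0,0],[0,0,0.02,0,0,0],[0,0,0.08,0,0,0],[0,0,0.15,0,0,0],[0,0,0.15,0,0,0],[0,0,0.15,0,0,0]], "jaw": 0}}

```text
time: 44.2
eef_pos: [0.386, -0.2971, 0.1511]
tcp_rot: [0.362, 0.932, 0.0, -0.0]
contact_force: [-0.2, 0.2, -1.7]
opening: 0.309
finger_force: 60.2
```

Call:
{"fn": "apply_moves", "kwargs": {"series": [[0.3676,0.4726,0,0,0,1],[0.3676,0.4726,0,0,0,1],[0.3676,0.4726,0,0,0,1],[0.3676,0.4726,0,0,0,1],[0.3676,0.4726,0,0,0,1],[0.3676,0.4726,0,0,0,1],[0.3676,0.4726,0,0,0,1],[0.3676,0.4726,0,0,0,1],[0.3676,0.4726,0,0,0,1]]}}

```text
time: 45.32
eef_pos: [0.6799, 0.0831, 0.1477]
tcp_rot: [-0.024, 1.0, 0.0, -0.002]
contact_force: [0.1, 0.1, -1.5]
opening: 0.312
finger_force: 60.1
```

Call:
{"fn": "apply_moves", "kwargs": {"series": [[0,0,-0.04,0,0,0.02],[0,0,-0.08,0,0,0.02],[0,0,-0.103,0,0,0.02],[0,0,-0.103,0,0,0.02],[0,0,-0.103,0,0,0.02]]}}

```text
time: 45.95
eef_pos: [0.6803, 0.0799, 0.0685]
tcp_rot: [-0.03, 1.0, -0.0, -0.0]
contact_force: [0.2, 0.5, -0.9]
opening: 0.306
finger_force: 62.2
```

Call:
{"fn": "apply_moves", "kwargs": {"series": [[-0.005,-0.0003,0,0,0,0],[-0.01,-0.0006,0,0,0,0],[-0.015,-0.0009,0,0,0,0],[-0.02,-0.0012,0,0,0,0],[-0.02,-0.0012,0,0,0,0],[-0.02,-0.0012,0,0,0,0]]}}

```text
time: 46.7
eef_pos: [0.6654, 0.0795, 0.0692]
tcp_rot: [-0.031, 1.0, -0.0, 0.001]
contact_force: [4.6, -0.1, -1.7]
opening: 0.309
finger_force: 62.0
```

Call:
{"fn": "apply_moves", "kwargs": {"series": [[0,0,-0.006,0,0,0],[0,0,-0.012,0,0,0],[0,0,-0.018,0,0,0],[0,0,-0.023,0,0,0],[0,0,-0.023,0,0,0],[0,0,-0.023,0,0,0]]}}

```text
time: 47.45
eef_pos: [0.666, 0.0797, 0.053]
tcp_rot: [-0.031, 1.0, 0.0, 0.001]
contact_force: [3.6, 0.9, 8.4]
opening: 0.31
finger_force: 63.6
```

Call:
{"fn": "apply_moves", "kwargs": {"series": [[0,0,0,0,0,0],[0,0,0,0,0,0],[0,0,0.04,0,0,0],[0,0,0.1,0,0,0],[0,0,0.123,0,0,0],[0,0,0.123,0,0,0],[0,0,0.123,0,0,0]], "jaw": 0.5}}

```text
time: 48.32
eef_pos: [0.6629, 0.0796, 0.146]
tcp_rot: [-0.031, 1.0, 0.0, -0.002]
contact_force: [0.6, -0.9, -0.5]
opening: 0.502
finger_force: 0.0
```

```bash
python3 - <<'E' | tail -4
from chk import *
im,s=snap('wrist','w12'); chk(im,s); print(s['eef_pos'],s['time'])
E
```

```text
blue [-0.0028 -0.0565] orange [ 0.0278 -0.0542] ang 0.074 (2328, 303)
blue [-0.0026  0.0007] orange [0.0282 0.0015] ang 0.027 (2366, 254)
blue [-0.0027  0.0587] orange [0.0283 0.0582] ang -0.016 (2256, 227)
[0.66292562 0.07959431 0.1459694 ] 48.325
```

View pics/w12.png

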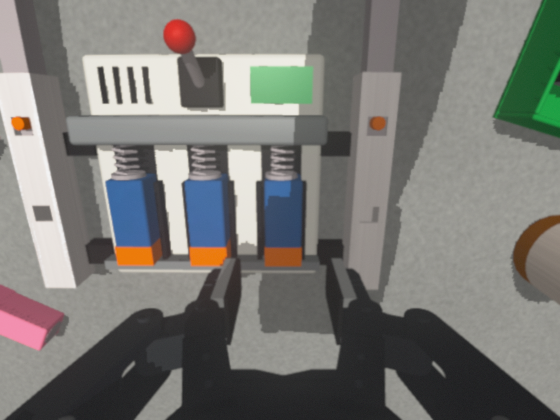

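All three cells lie home, with the orange ends against the wall at rows near 255, and both buttons are up. Now the switch.

Call:
{"fn": "apply_moves", "kwargs": {"series": [[-0.189,-0.084,0,0,0,0],[-0.189,-0.084,0,0,0,0],[-0.189,-0.084,0,0,0,0],[-0.189,-0.084,0,0,0,0],[-0.189,-0.084,0,0,0,0],[-0.189,-0.084,-0.05,0,0,0],[-0.189,-0.084,-0.087,0,0,0],[-0.189,-0.084,-0.087,0,0,0]], "jaw": 0}}

```text
time: 49.38
eef_pos: [0.5121, 0.013, 0.0764]
tcp_rot: [-0.031, 1.0, 0.001, -0.003]
contact_force: [0.3, 0.0, 0.5]
opening: 0.002
finger_force: 0.0
```

Call:
{"fn": "apply_moves", "kwargs": {"series": [[0.007,0.0004,0,0,0,0],[0.014,0.0008,0,0,0,0],[0.021,0.0013,0,0,0,0],[0.028,0.0017,0,0,0,0],[0.035,0.0021,0,0,0,0],[0.042,0.0026,0,0,0,0],[0.049,0.003,0,0,0,0],[0.056,0.0034,0,0,0,0],[0.063,0.0038,0,0,0,0],[0.07,0.0043,0,0,0,0],[0.07,0.0043,0,0,0,0]]}}

```text
time: 50.75
eef_pos: [0.5697, 0.0159, 0.0789]
tcp_rot: [-0.031, 1.0, 0.0, 0.0]
contact_force: [-0.1, 0.5, -0.1]
opening: 0.007
finger_force: 0.2
```

```bash
python3 - <<'E' | tail -4
from fit import *
R_=[]
for c in ('scene','side'):
    im,_=snap(c,c+'_13'); h=cv2.cvtColor(im,cv2.COLOR_RGB2HSV); m=cv2.inRange(h,(0,150,90),(4,255,255))|cv2.inRange(h,(174,150,90),(180,255,255))
    n,l,s,ce=cv2.connectedComponentsWithStats(m)
    e=[proj(c,[*m2w(-.094+.045*np.sin(a-.52),0),.03+.045*np.cos(a-.52)])[0] for a in (0,.5,.85,1.)]
    print(c,[(ce[i].round(1).tolist(),int(s[i,4])) for i in range(1,n) if s[i,4]>5],'a=0,.5,.85,1:',np.round(e,1).tolist())
E
```

```text
[[0.5, 0.2], [0.6, 0.6], [0.4, 0.8], [-2.7, 0.7], [1.8, -0.1], [0.2, 2.3], [-1.7, -0.0], [0.0, 0.6], [-0.0, -0.8], [-3.0, -0.9], [2.1, -0.5], [-1.9, -0.9], [-1.8, 0.5], [2.8, -0.6], [0.9, -0.2]]
[ 0.6634  0.0213  0.0606 -0.0025]
scene [([418.9, 148.1], 94), ([295.9, 188.8], 25)] a=0,.5,.85,1: [[285.9, 181.0], [290.8, 183.2], [294.4, 186.9], [295.8, 188.9]]
side [([269.4, 221.5], 23), ([205.3, 299.6], 177)] a=0,.5,.85,1: [[286.1, 223.1], [278.4, 221.2], [272.8, 221.5], [270.5, 222.1]]
```

Call:
{"fn": "apply_moves", "kwargs": {"series": [[0.0025,0.0001,0,0,0,0],[0.0025,0.0001,0,0,0,0],[-0.02,-0.001,0,0,0,0],[-0.04,-0.002,0,0,0,0],[-0.04,-0.002,0.06,0,0,0],[-0.04,-0.002,0.13,0,0,0],[-0.02,-0.002,0.25,0,0,0],[0.0,-0.002,0.28,0,0,0],[0.0,-0.002,0.28,0,0,0],[0.0,-0.002,0.28,0,0,0]]}}

```text
time: 52.1
eef_pos: [0.5693, 0.0142, 0.3031]
tcp_rot: [-0.031, 1.0, -0.0, 0.0]
contact_force: [-1.1, 0.7, -1.7]
opening: -0.001
finger_force: 0.0
```

```bash
python3 - <<'E'
from h import *
w,st=snap('wrist','w14'); a,_=snap('scene','s14'); b,_=snap('side','d14')
v=np.vstack([w[:300],np.hstack([cv2.resize(a[120:260,230:426],(280,200)),cv2.resize(b[190:390,200:340][:180],(280,200))])])
cv2.imwrite('pics/c14.png',v[:,:,::-1]); print(st['time'])
E
```

```text
52.1
```

View pics/c14.png

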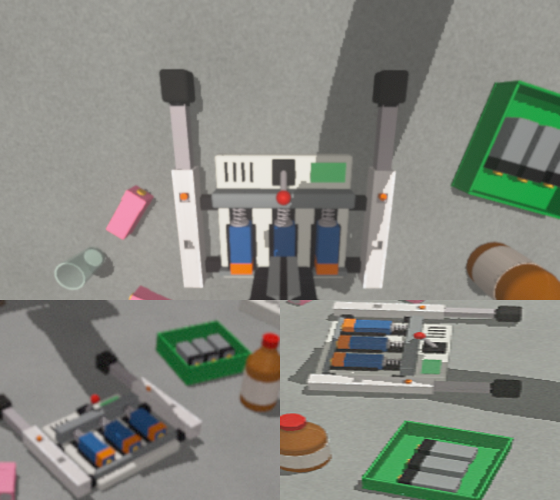

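The toggle leans to +x with its ball at (284,198). The three blue cells are seated, both buttons are up, the three spent cells are in the tub, and the bottle and beaker stand where they were.

```bash
python3 -c "
from plant import ctrl
print(ctrl.sign_off())"
```

```text
the job is handed in; nothing more can be done
None
```

I handed the job in at about 52 s with the three spent cells in the tub, the three blue cells home in their bays, both leg buttons up in the working holes and the switch fully on; the bottle and beaker stayed put, and sign-off gave no verdict.

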